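# Set the rotary welding table to its mark and apply the brake

## Robot

A 6-joint arm with a two-finger parallel gripper is mounted at the origin on the work surface. World frame = base frame: x ahead of the robot, y to its left, z up, the work surface at z = 0. Lengths are in m, angles in rad, forces in N, time in s.
With the tool pointing down it reaches from about 0.3 to 0.775 m from the base axis. Payload 14.6 kg.
Tool frame: the origin (TCP) lies on the centre line of the jaws, within the pads' length; the fingertips stand arm.tcp_to_tips ahead of it and the grasp point (between the pads) lies 5 mm behind it (arm.tcp_to_tips is the distance from the TCP to the fingertips, in m); z points along the fingers, y is the direction in which the jaws open and shut (so a half turn about z gives the same grasp; the last joint's range is limited). The gripper opens to 85 mm and grips with 20 to 120 N. Pads are 22 mm wide; open, the fingers measure 114 mm over their backs; the gripper's body (76 mm by 85 mm) begins 54 mm behind the grasp point. The pads swing forward as they close: fully open they stand 13 mm farther back than shut.
Start: joints at [1.262, 0.3, 1.521, -0, 1.321, -0.067], TCP at [0.132, 0.534, 0.245] pointing down, gripper open.
Joint ranges: [-3.03, 3.03], [-0.79, 2.21], [0.23, 2.52], [-1.04, 4.18], [0, 3.07], [-2.55, 2.55]. Speed limits (rad/s): [2.22, 2.22, 2.57, 3.14, 3.14, 3.14].

## Interface

Orientations are given as a unit quaternion [w, x, y, z].
In Python, from bench import arm gives the robot as it stands.
- The arm moves only by the shell command python3 -m inch 'ROWS' [FORCE]. ROWS is JSON, a list of rows, each a list of 3 entries, a list of its own where there are three numbers: the closure, from 0 (fully open) to 1 (shut), then the shift along the world's x, y, z in mm, then the turn about the world's z in degrees. In form: [[fingers, [dx, dy, dz], twist], ...]. A call has 1 to 10 rows; each row shifts and turns the pose as measured when the row begins; what a row does not reach is not made up. A row lasts 1/8 s, in which the tool goes at most 62.5 mm and 10.7 degrees, less where a joint would pass 70% of its speed; a pose out of reach is approached as far as the arm can. A call is refused whole if a number of a shift passes 62.5 or a number of a turn 10.7, either way. A call with a gripper value outside its range is refused whole. The fingers move at their own pace and stop on an object; FORCE is the grip in N (left out, the last holds). Time passes only in rows, so rows that do not move let the fingers close. It gives the time, the measured TCP pose, the force and the opening at its end, in the units of the state.
- arm.observe(): the state, without advancing time (a new reading comes with each control period).
- arm.snapshot(name): name is "scene" or "top"; returns the picture (400x640x3 uint8, blue, green, red); there is no depth.
- arm.camera_params(name): a dict with "fx", "fy", "cx", "cy" (pixels), "R" (3x3) and "t" (3): a world point X has camera coordinates R X + t. Camera axes: x right, y down, z forward; pixel columns grow to the right and rows downward; lengths in m; the calibration is good to about 2 mm. A picture is of the moment at which its call begins. camera_params takes no time and is no camera call.
- arm.sign_off(): hands the job in, once; it reports no verdict.
The state is a dict: "clock": time; "joints": joint angles; "qd": joint speeds; "joint_torque": joint torques, N m; "tool_pos": TCP position; "orientation": TCP orientation; "ft_force": force on the tool from outside, world axes, zero at the start; "wrist_torque": the same for the moment, N m; "gripper_width": finger opening in m.
Only numpy, scipy, OpenCV 4.12 (cv2) and the standard library are available. Lean on these libraries where they do the work, as an engineer would, in place of code of your own. Each camera call takes 0.05 s, during which the arm holds its last target. There are 200 camera calls.

## Task

Without gripping anything, push the stud round with a fingertip to turn the disc of the rotary welding table, either way, until its dark index mark lines up with the one long line of the scale around it. Then press the small flat button on the button station fully in with a fingertip to apply the brake, and let it come up again. Do not force the disc, do not press the mushroom button, and leave the tools and parts lying about where they are.

Things in the scene. Friction and masses are not known exactly. Their poses are not given: they have to be found in the camera images.
- rotary: Base of the rotary welding table: a round dark steel casting 208 mm across and 30 mm high, fixed to the bench; origin at the centre of its underside, x axis towards the target line. A bright metal disc turns on it, and round the disc the casting carries white scale lines every 15 degrees; all are short (9 mm) but one.
- dial_center (a point): Centre of the turning bright metal disc, on its top face, 41 mm above the bench. The disc is 144 mm across. It turns either way about this vertical axis, without end stops, against light friction (about 2.5 N at the stud), and stays where it is left.
- dial_index (a point): The outer end of the disc's index mark, the only dark line (5 mm wide) on the disc, which runs radially out to the disc's edge. The point lies 73 mm from the axis at the height of the disc's top face and turns with the disc.
- target_line (a point): The inner end of the target scale line, 73 mm from the axis at the height of the disc's top face: where the end of the index mark must come. The target line is the one long line (22 mm) of the scale, with a small raised bright diamond (11 mm square set cornerwise, 6 mm high) near its outer end. It does not move.
- stud_top (a point): Centre of the top of the push stud: an upright dark steel pin 18 mm in diameter that stands 38 mm above the disc's top face, 50 mm from the axis, exactly opposite the index mark. Pushing it sideways turns the disc. Its top is 79 mm above the bench.
- dial (a joint): Angle of the disc in rad, counter-clockwise positive seen from above; 0 (or any whole turn) is with the index mark on the target line.
- station: Button station: a bare aluminium box 90 mm (its x) by 170 mm (its y), 55 mm high, fixed to the bench; origin at the centre of its underside. On top it has a small flat button at y = +43 mm and a large mushroom button at y = -43 mm.
- go_top (a point): Centre of the top of the brake button: the small flat round button, 30 mm in diameter, in a 46 mm aluminium collar. Its top is 77 mm above the bench and 10 mm above the collar. It goes straight down 6 mm against a spring, about 5 N at the bottom, and comes up again when let go.
- go (a joint): Travel of the brake button in m: 0 up, 0.006 fully in.
- stop_top (a point): Centre of the top of the other button on the same station, a mushroom head 52 mm across which stands higher (91 mm above the bench): not to be pressed.
- stop (a joint): Travel of the mushroom button in m: 0 up, 0.006 fully in.
- wrench: Open-ended spanner lying flat, 180 mm long along its x axis, between the rotary table and the button station. Loose; leave it where it is.
- can: Standing closed can, 52 mm diameter, 100 mm tall, origin at the centre of its underside. Loose; leave it where it is.
- jar: Standing clear jar with steel cap, 60 mm diameter, 80 mm tall, origin at the centre of its underside. Loose; leave it where it is.
- tube: Offcut of 40 x 40 mm square steel tube, 120 mm long along its x axis, lying; origin at the centre of its underside. Loose; leave it where it is.
- tape: Pocket tape measure, 75 x 75 x 40 mm, lying flat; origin at the centre of its underside. Loose; leave it where it is.
- magnet: Flat triangular welding magnet, about 110 x 110 x 16 mm, lying flat; origin on its underside. Loose; leave it where it is.
- cutdisc: Grinder cutting disc lying flat, 115 mm diameter, 8 mm thick; origin at the centre of its underside. Loose; leave it where it is.
Not all that is in view belongs to the job. What is shaped like the station but brown or pink is not meant.

How it is judged:
On the way, in this order (a step that is already met when the one before it is completed fails the run):
1. the index mark is on the target line and the disc is at rest (distance between dial_index and target_line below 0.004 m and velocity of joint dial between -0.05 and 0.05 rad/s), for 0.3 s.
2. the brake button is pressed fully in with the mark still on the line (distance between dial_index and target_line below 0.004 m and value of joint go above 0.0048 m), for 0.05 s.
At the end, for the whole second after the job is handed in: The outer end of the index mark is within 4 mm of the inner end of the target line, the disc is at rest, and both buttons are up (all of step 1 and value of joint each of go, stop below 0.0015 m); the robot touches nothing.
It fails at once if the brake button is pressed while the mark is off the line (more than 6 mm) (value of joint go above 0.003 m and distance between dial_index and target_line above 0.006 m).
It fails at once if the mushroom button is pressed (value of joint stop above 0.003 m).
It fails at once if the disc or its stud is gripped or forced (over 30 N) (contact force between any of the fingers, the arm and dial above 30 N).
It fails at once if a loose tool or part is pushed, lifted or carried more than 20 mm (distance of any of wrench, can, jar, tube, tape, magnet, cutdisc from where it was at the start of the episode above 0.02 m).
It also fails if it takes over 58 s, if anything falls off the work surface, if the arm or the gripper's body presses on something with over 40 N, if the wrist force passes 120 N, or if a joint passes its speed limit or range.

## Working session

There is one attempt and no reset: what is moved stays moved. The work goes in short steps, Python scripts to look and compute and a shell command to move; the robot and the scene stay as the last step left them, time stands still between calls to the robot, and variables do not carry over. Pictures are saved under pics/ and viewed, about 8 in all and at most 12, crops included, and the job is handed in when it is done.

```bash
mkdir -p pics; ls; python3 - <<'E'
from bench import arm
import cv2
s=arm.observe();print(s['clock'],s['tool_pos'],s['orientation'],s['gripper_width'],arm.tcp_to_tips)
for n in('scene','top'):
    cv2.imwrite(f'pics/{n}0.png',arm.snapshot(n));print(arm.camera_params(n))
E
```

```text
pics
0.0 [0.1316137  0.53378096 0.24471273] [-1.25437206e-04  1.20602279e-01  9.92700719e-01 -5.97386698e-04] 0.08544130739426054 0.014
{'fx': 469.7784734098431, 'fy': 469.7784734098431, 'cx': 316.09701906239667, 'cy': 201.76215028834415, 'R': array([[ 0.80104935,  0.59851035, -0.01026167],
       [ 0.34674162, -0.4779183 , -0.80707147],
       [-0.48794487,  0.64294592, -0.59036459]]), 't': array([-0.39533881, -0.13146304,  1.75016472])}
{'fx': 488.45511429491444, 'fy': 488.45511429491444, 'cx': 319.31743732111534, 'cy': 192.95657314723246, 'R': array([[ 0.00828379, -0.99993385, -0.00797991],
       [-0.98235273, -0.00664644, -0.18691959],
       [ 0.18685418,  0.00938749, -0.98234281]]), 't': array([-0.00961595,  0.51450528,  1.22765193])}
```

View pics/top0.png

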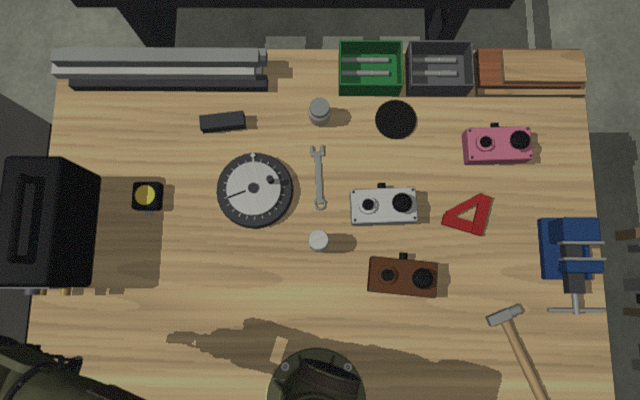

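View pics/scene0.png

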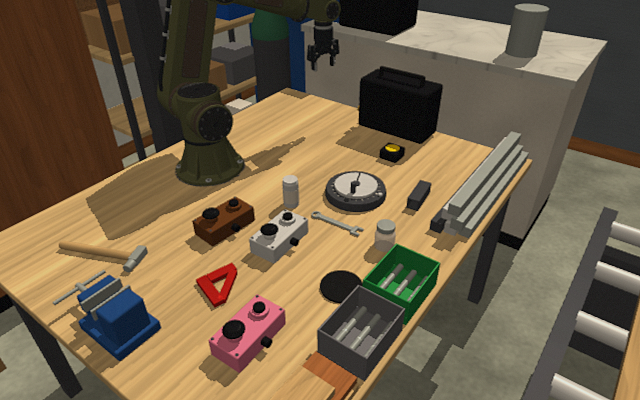

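The top view shows the rotary at about (254,188), with its mark pointing left-down and the stud at about (270,180). The real (aluminium) station is at (384,205), with the flat button at about (368,205) and the mushroom at (402,203). I'll enlarge both.

```bash
python3 - <<'E'
import cv2
i=cv2.imread('pics/top0.png')
a=cv2.resize(i[145:235,210:300],(600,600),interpolation=cv2.INTER_CUBIC)
cv2.imwrite('pics/c1.png',a)
E
```

```text
(no output)
```

View pics/c1.png

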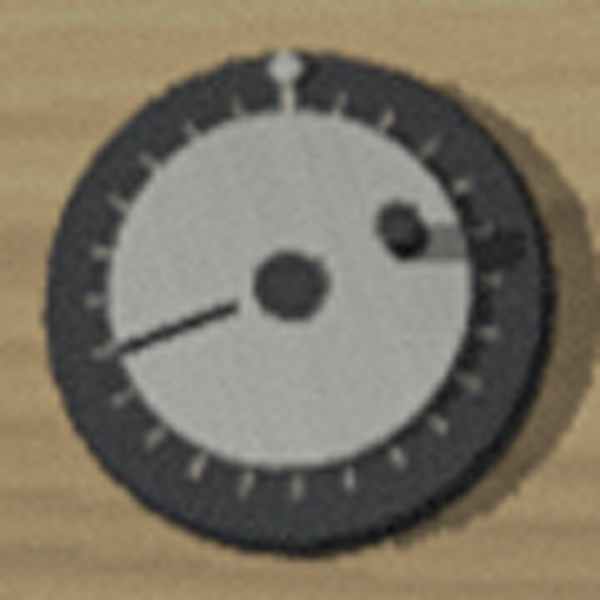

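The crop shows the index's outer end at (117,350), the target line's inner end at (290,110), the disc centre at about (290,289) and the stud top at about (398,217).

```bash
cat > h.py <<'E'
import numpy as np
from bench import arm
def w(u,v,z,n='top'):
    c=arm.camera_params(n);R,t=np.array(c['R']),np.array(c['t'])
    d=R.T@[(u-c['cx'])/c['fx'],(v-c['cy'])/c['fy'],1];o=-R.T@t
    return (o+d*(z-o[2])/d[2])
def px(X,n='top'):
    c=arm.camera_params(n);p=np.array(c['R'])@X+c['t'];return c['fx']*p[0]/p[2]+c['cx'],c['fy']*p[1]/p[2]+c['cy']
E
python3 - <<'E'
from h import *
import cv2
f=lambda a,b,z:w((a+.5)*.15-.5+210,(b+.5)*.15-.5+145,z)[:2]
c=f(290,289,.041);i=f(117,350,.041);t=f(290,110,.041);s=f(398,217,.079)
print(c,i,t,s)
for p in(i,t,s):d=p-c;print(np.hypot(*d),np.degrees(np.arctan2(d[1],d[0])))
print('go',w(367.5,204.5,.077),'stop',w(402,202,.091), 'wrench',w(317,148,.005),w(321,206,.005),'can',w(318,238,.1),w(319,104,.08))
i=cv2.imread('pics/top0.png')
cv2.imwrite('pics/c2.png',cv2.resize(i[170:260,300:430],(780,540),interpolation=cv2.INTER_CUBIC))
E
```

```text
[0.52830536 0.16907461] [0.50332883 0.23652094] [0.60125018 0.17153061] [0.54925403 0.12276706]
0.07192241521878093 110.32044770905654
0.07298615423990495 1.9283826434409839
0.050825543954209546 -65.65888448677177
go [ 0.48012373 -0.12862971  0.077     ] stop [ 0.48475874 -0.2140104   0.091     ] wrench [0.6487015  0.00209437 0.005     ] [ 0.48715554 -0.01014618  0.005     ] can [ 0.39185544 -0.00392455  0.1       ] [ 0.74745954 -0.00322525  0.08      ]
```

View pics/c2.png

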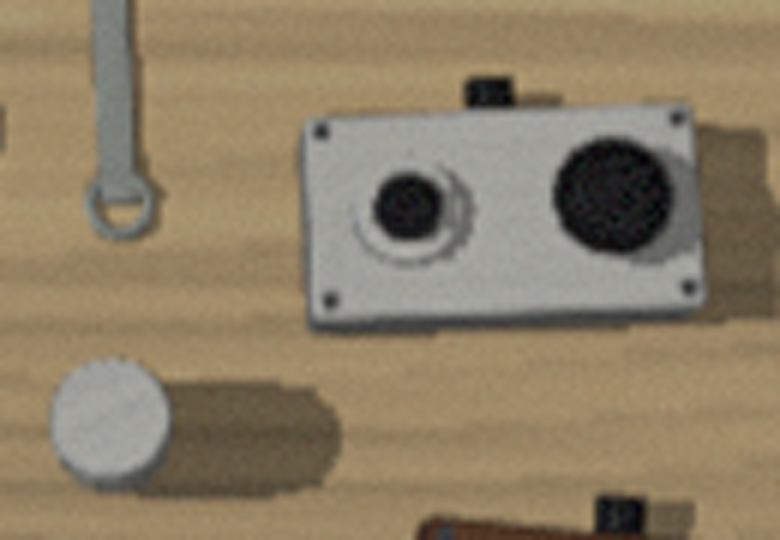

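The flat button's centre is at crop (409,206), or image (367.8,203.8). The can's top centre is at about (318,239), and the spanner lies at u≈316–321. The plan is to turn the disc clockwise by about 108°. First I'll check clearance to the black case and make the first leg towards the robot side.

```bash
python3 - <<'E'
from h import *
for z in(0,.2): print(w(98,290,z),w(85,290,z),w(100,168,z))
print(w(367.8,203.8,.077))
E
python3 -m inch '[[1,[10,-30,10],0],[1,[15,-40,10],0],[1,[20,-40,10],5],[1,[20,-40,5],5],[1,[25,-40,0],5],[1,[30,-40,0],5]]' 20
```

```text
[0.26064631 0.57333199 0.        ] [0.26036043 0.60757328 0.        ] [0.58957155 0.59851257 0.        ]
[0.26302208 0.4825454  0.2       ] [0.26278012 0.51152717 0.2       ] [0.54142387 0.50385819 0.2       ]
[ 0.48193124 -0.12940948  0.077     ]
clock: 0.85
tool_pos: [0.2522, 0.2977, 0.2784]
orientation: [0.0, -0.061, 0.998, -0.002]
ft_force: [0.9, 0.5, 0.1]
gripper_width: -0.0001
```

```bash
python3 -m inch '[[1,[40,-20,0],7],[1,[40,-20,0],6],[1,[40,-20,-15],0],[1,[40,-20,-20],0],[1,[40,-20,-30],0],[1,[40,-20,-30],0],[1,[40,-19,-30],0],[1,[37,-19,-15],0],[1,[0,0,0],0]]'
python3 - <<'E'
from h import *
import cv2
i=arm.snapshot('top');s=arm.snapshot('scene')
a=cv2.resize(i[125:245,190:310],(480,480),interpolation=cv2.INTER_CUBIC)
u,v=map(int,px([.528,.169,.041],'scene'))
b=cv2.resize(s[v-80:v+40,u-40:u+40],(320,480),interpolation=cv2.INTER_CUBIC)
cv2.imwrite('pics/c3.png',cv2.hconcat([a,b]))
E
```

```text
clock: 1.98
tool_pos: [0.579, 0.1299, 0.1319]
orientation: [-0.0, -0.177, 0.984, -0.001]
ft_force: [-1.1, 0.6, -0.6]
gripper_width: -0.0001
```

View pics/c3.png

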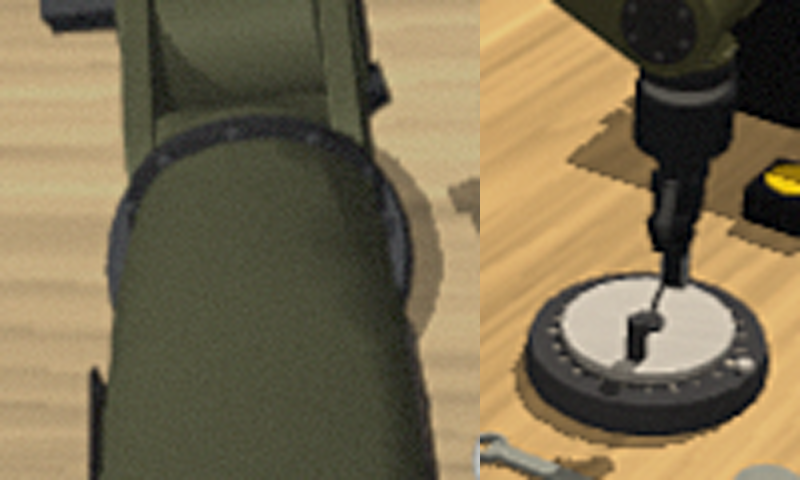

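The scene view shows the shut fingers above the disc, on the +x side of the stud and clear of it. I'll descend and compute the arc.

```bash
python3 -m inch '[[1,[-5,5,-30],0],[1,[-5,6,-20],0],[1,[0,0,-10],0],[1,[0,0,0],0]]'
cat > arc.py <<'E'
import sys
from h import *
c=np.array([.5283,.1691]);n=int(sys.argv[1]);st=float(sys.argv[2])
s=arm.observe();p=np.array(s['tool_pos'])[:2]-c;q=s['orientation']
yaw=2*np.degrees(np.arctan2(q[2],q[1]));a=np.degrees(np.arctan2(p[1],p[0]))
print('r',np.hypot(*p),'phi',a,'yaw err(want phi+247)',(a+247-yaw+180)%360-180,s['ft_force'],s['tool_pos'][2])
for k in range(1,n+1):
    t=np.radians(a-st*k);g=.05*np.array([np.cos(t),np.sin(t)]);print(np.round((g-p)*1e3,1));p=g
E
python3 arc.py 10 8
```

```text
clock: 2.58
tool_pos: [0.5662, 0.1451, 0.0756]
orientation: [0.003, -0.179, 0.984, -0.001]
ft_force: [0.2, 0.3, 0.1]
gripper_width: -0.0
r 0.04490062986449475 phi -32.34746391472907 yaw err(want phi+247) 14.022445741470449 [0.15655126 0.34376996 0.13479233] 0.07564394607854039
[ 0.2 -8.3]
[-4.9 -5. ]
[-5.5 -4.3]
[-6.1 -3.5]
[-6.5 -2.6]
[-6.8 -1.6]
[-6.9 -0.7]
[-7.   0.3]
[-6.9  1.3]
[-6.6  2.2]
```

```bash
python3 -m inch '[[1,[0,-8,-4],0],[1,[-5,-5,0],0],[1,[-5.5,-4.3,0],-8],[1,[-6,-3.5,0],-8],[1,[-6.5,-2.6,0],-8],[1,[-6.8,-1.6,0],-8],[1,[-7,-0.7,0],-8]]'; python3 arc.py 10 8
```

```text
clock: 3.45
tool_pos: [0.5308, 0.1164, 0.0759]
orientation: [0.008, 0.18, 0.984, -0.002]
ft_force: [3.7, 0.0, -1.2]
gripper_width: -0.0
r 0.052791298383249245 phi -87.25411765632916 yaw err(want phi+247) 0.467394295943933 [ 3.72483931  0.04550236 -1.23615211] 0.07592606202429432
[-7.1  2.9]
[-6.9  1.1]
[-6.7  2.1]
[-6.3  3. ]
[-5.8  3.8]
[-5.2  4.6]
[-4.6  5.3]
[-3.8  5.9]
[-2.9  6.3]
[-2.   6.7]
```

```bash
python3 -m inch '[[1,[-7,2,-1],-8],[1,[-7,1.5,-1],-8],[1,[-6.7,2.1,-1],-8],[1,[-6.3,3,0],-8],[1,[-5.8,3.8,0],-8],[1,[-5.2,4.6,0],-8],[1,[0,0,0],0]]'; python3 arc.py 4 4
python3 - <<'E'
from h import *
import cv2
s=arm.snapshot('scene');u,v=map(int,px([.528,.169,.041],'scene'))
cv2.imwrite('pics/c4.png',cv2.resize(s[v-45:v+35,u-50:u+50],(750,600),interpolation=cv2.INTER_CUBIC));print(u,v)
E
```

```text
clock: 4.32
tool_pos: [0.4932, 0.1289, 0.0771]
orientation: [0.011, 0.577, 0.816, -0.005]
ft_force: [-0.7, -0.2, 0.1]
gripper_width: 0.0002
r 0.05337194138150069 phi -131.12453097093774 yaw err(want phi+247) 6.411318784733055 [-0.68498497 -0.24360019  0.07849777] 0.07707634465832401
[-0.3  4.9]
[-2.4  2.6]
[-2.2  2.7]
[-2.   2.9]
354 183
```

View pics/c4.png

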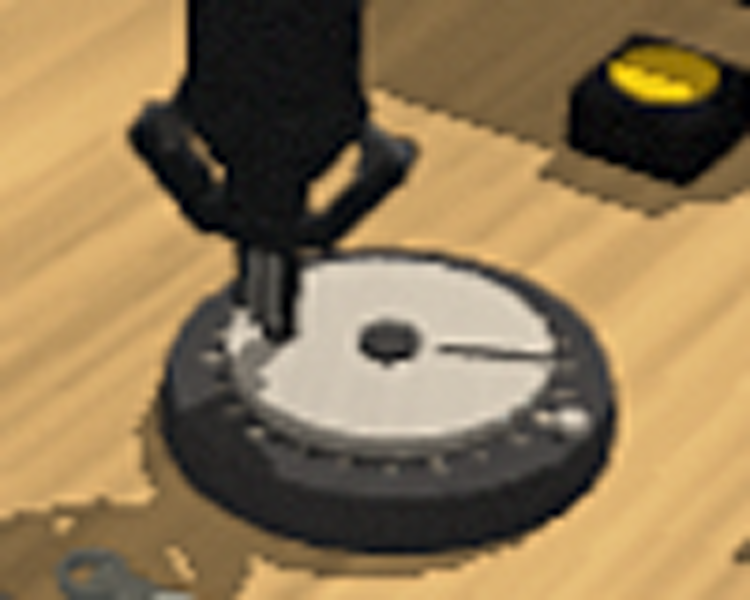

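In the crop the index end is at about (555,354), the hub at (389,340), the diamond at (573,418) and the target line's inner end at about (527,410).

```bash
cat >> h.py <<'E'
def ang(a,b,k,ou,ov,z,n='scene',c=(.5283,.1691)):
    d=w((a+.5)/k-.5+ou,(b+.5)/k-.5+ov,z,n)[:2]-c;return np.hypot(*d),np.degrees(np.arctan2(d[1],d[0]))
E
python3 - <<'E'
from h import *
f=lambda a,b,z:w((a+.5)/7.5-.5+304,(b+.5)/7.5-.5+138,z,'scene')[:2]
print(f(389,340,.041))
for a,b,z in((555,354,.041),(527,410,.041),(573,414,.036)):print(ang(a,b,7.5,304,138,z))
for A in(0,1.9,24.5):
  t=np.radians(A);u,v=px([.5283+.073*np.cos(t),.1691+.073*np.sin(t),.041],'scene');print((u-303.5)*7.5-.5,(v-137.5)*7.5-.5)
E
```

```text
[0.52994773 0.17278962]
(np.float64(0.07723741824980782), np.float64(29.092393251747755))
(np.float64(0.08023988999929785), np.float64(-5.0387246299304))
(np.float64(0.09467634430929221), np.float64(5.100135850053886))
521.7293696390122 397.1746476639773
524.5271581185061 394.58741772487235
544.4852387343085 360.66836237129496
```

```bash
python3 -m inch '[[1,[-3,3,-1.5],0],[1,[-2.8,3,-1.5],-2],[1,[-2.3,3,0],-4],[1,[-2,3,0],-4],[1,[-1.8,3,0],-4],[1,[0,0,0],0]]'; python3 arc.py 3 3
```

```text
clock: 5.12
tool_pos: [0.4819, 0.1429, 0.0746]
orientation: [0.012, 0.67, 0.742, -0.006]
ft_force: [0.3, -0.5, 0.4]
gripper_width: -0.0002
r 0.053331672680755504 phi -150.53904057669902 yaw err(want phi+247) 0.588946706669276 [ 0.25978066 -0.50044656  0.38829091] 0.07462784280697005
[1.7 4. ]
[-1.1  2.4]
[-1.   2.4]
```

```bash
python3 -m inch '[[1,[0,-10,0],0],[1,[0,-5,30],0],[1,[0,-10,50],0],[1,[0,-50,40],0],[1,[0,-60,0],0],[1,[0,-60,0],0],[1,[0,-20,0],0],[1,[0,0,0],0]]'
cat > look.py <<'E'
from h import *
import cv2,sys
i=arm.snapshot('top')
cv2.imwrite(sys.argv[1],cv2.resize(i[145:235,210:300],(600,600),interpolation=cv2.INTER_CUBIC))
E
python3 look.py pics/c5.png
```

```text
clock: 6.12
tool_pos: [0.4794, -0.0813, 0.197]
orientation: [0.012, 0.664, 0.748, -0.007]
ft_force: [-0.8, -0.7, 0.5]
gripper_width: 0.0003
```

View pics/c5.png

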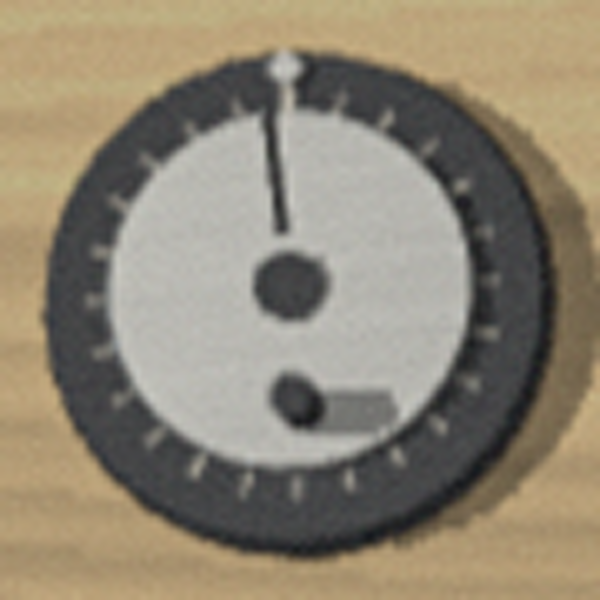

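The index end is at about (267,112) and the target line runs from (290,108) to (288,88). The scale line opposite it is at (298,491), and the diamond is at (286,66). I'll compute the angles with each part at its own height.

```bash
python3 - <<'E'
from h import *
f=lambda a,b,z:w((a+.5)*.15-.5+210,(b+.5)*.15-.5+145,z)[:2]
A=lambda d:(np.hypot(*d)*1e3,np.degrees(np.arctan2(d[1],d[0])))
print('opp->target',A(f(289,98,.03)-f(298,491,.03)))
print('90 lines',A(f(94,301,.03)-f(490,332,.03)),A(f(103,253,.03)-f(483,381,.03)))
print('diamond',f(286,66,.036)); c=f(290,289,.041)
for p in(f(286,66,.036),f(290,108,.03),f(267,112,.041)):print(A(p-c))
print('index line',A(f(267,112,.041)-f(283,232,.041)))
print('stud',A(f(292,389,.079)-c))
E
```

```text
opp->target (np.float64(159.99759966189245), np.float64(3.2032735741976515))
90 lines (np.float64(158.71713881781173), np.float64(85.84382912589774)) (np.float64(161.45832827529358), np.float64(71.6345117769346))
diamond [0.62076954 0.17450599]
(np.float64(92.62357176413256), np.float64(3.3617096538389144))
(np.float64(76.72335527905713), np.float64(3.089277408637955))
(np.float64(72.99632078673989), np.float64(9.16724115998465))
index line (np.float64(49.680803851245805), np.float64(9.35140264148207))
stud (np.float64(47.10857453884966), np.float64(-170.591168679747))
```

The target is at 3.2° and the index at 9.2°, so 6° more clockwise is needed. That puts the finger's end position at about (0.4794, 0.148). I'll return the way I came.

```bash
python3 -m inch '[[1,[0,50,0],0],[1,[0,60,0],0],[1,[0,55,0],0],[1,[1,35,-30],0],[1,[0,0,-50],0],[1,[0,0,-35],-4],[1,[0,0,-5],0],[1,[0,0,0],0]]'; python3 arc.py 1 3
```

```text
clock: 7.18
tool_pos: [0.4773, 0.1332, 0.0753]
orientation: [0.012, 0.684, 0.729, -0.006]
ft_force: [0.2, 0.2, -0.4]
gripper_width: -0.0
r 0.062398015781211694 phi -144.84176582934302 yaw err(want phi+247) 8.491763950440657 [ 0.23428818  0.23125312 -0.42593711] 0.07531762861837565
[8.7 9.3]
```

```bash
python3 -m inch '[[1,[1,4,0],0],[1,[1,4,0],0],[1,[0,3,0],0],[1,[0,2,0],0],[1,[0,0,0],0]]'; python3 arc.py 1 3
```

```text
clock: 7.8
tool_pos: [0.4805, 0.1471, 0.0785]
orientation: [0.014, 0.683, 0.73, -0.005]
ft_force: [-0.2, -0.3, -0.6]
gripper_width: 0.0001
r 0.05265411609579709 phi -155.27597081463722 yaw err(want phi+247) -2.04725282902632 [-0.1938845  -0.33854225 -0.63837417] 0.07851064845314823
[1.4 3.5]
```

```bash
python3 -m inch '[[1,[0,1.2,-1],0],[1,[0,0,0],0],[1,[0,-10,0],0],[1,[0,-5,30],0],[1,[0,-10,50],0],[1,[0,-50,40],0],[1,[0,-60,0],0],[1,[0,-60,0],0],[1,[0,-20,0],0],[1,[0,0,0],0]]'; python3 look.py pics/c6.png
```

```text
clock: 9.05
tool_pos: [0.4789, -0.0748, 0.2006]
orientation: [0.015, 0.683, 0.73, -0.004]
ft_force: [-0.4, 0.3, 0.1]
gripper_width: 0.0
```

View pics/c6.png

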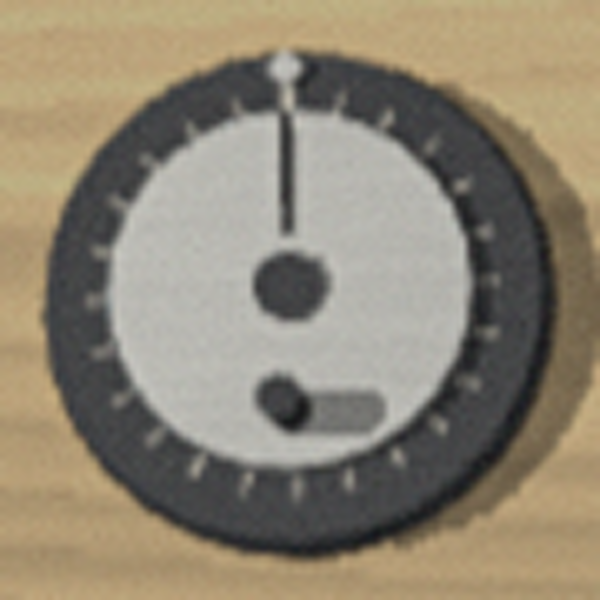

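The index end is now at (287,112), directly under the target line at (290,108). That makes it about 2.7° against 3.2°, under 1 mm off. Next I'll go over the flat button.

```bash
python3 -m inch '[[1,[2,-25,0],0],[1,[1,-30,-20],0],[1,[0,0,-40],0],[1,[0,0,-30],0],[1,[0,0,0],0],[1,[0,0,0],0]]'
```

```text
clock: 9.85
tool_pos: [0.4832, -0.1252, 0.1097]
orientation: [0.016, 0.681, 0.733, -0.003]
ft_force: [0.3, -0.0, 0.3]
gripper_width: 0.0003
```

```bash
python3 - <<'E'
from h import *
import cv2
print(arm.observe()['tool_pos'])
s=arm.snapshot('scene');u,v=map(int,px([.482,-.129,.077],'scene'))
cv2.imwrite('pics/c7.png',cv2.resize(s[v-40:v+40,u-50:u+50],(750,600),interpolation=cv2.INTER_CUBIC))
E
```

```text
[ 0.48318691 -0.12522409  0.10972713]
```

View pics/c7.png

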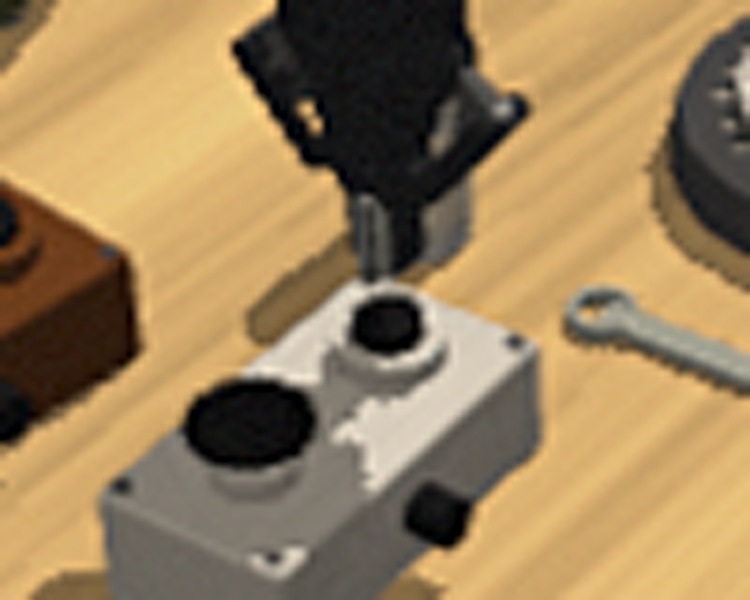

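The tips are right above the flat button (tips at (385,275), button at (387,322)) and clear of the mushroom. I'll press now.

```bash
python3 -m inch '[[1,[-1,-4,-8],0],[1,[0,0,-8],0],[1,[0,0,-5],0],[1,[0,0,-3],0],[1,[0,0,0],0]]'
```

```text
clock: 10.52
tool_pos: [0.483, -0.1295, 0.0863]
orientation: [0.017, 0.68, 0.733, -0.002]
ft_force: [-2.0, 1.0, 4.1]
gripper_width: -0.0004
```

```bash
python3 -m inch '[[1,[0,0,-3],0],[1,[0,0,-1.5],0]]';python3 -m inch '[[1,[0,0,-1.5],0],[1,[0,0,-1],0]]'
```

```text
clock: 10.78
tool_pos: [0.4834, -0.1296, 0.0846]
orientation: [0.018, 0.68, 0.733, -0.002]
ft_force: [-16.7, 5.4, 34.2]
gripper_width: 0.0001
clock: 11.02
tool_pos: [0.4832, -0.1295, 0.0849]
orientation: [0.018, 0.68, 0.733, -0.002]
ft_force: [-9.4, 2.4, 16.1]
gripper_width: 0.0
```

The force rose sharply to 34 N at z=0.0846, so the button is on its bottom stop. I'll lift clear.

```bash
python3 -m inch '[[1,[0,0,15],0],[1,[0,0,40],0],[1,[0,0,50],0],[1,[-20,0,30],0],[1,[0,0,0],0],[1,[0,0,0],0]]'; python3 - <<'E'
from h import *
import cv2
i=arm.snapshot('top');s=arm.snapshot('scene');u,v=map(int,px([.482,-.129,.077],'scene'))
a=cv2.resize(i[145:235,210:300],(400,400),interpolation=cv2.INTER_CUBIC)
b=cv2.resize(s[v-50:v+50,u-50:u+50],(400,400),interpolation=cv2.INTER_CUBIC)
cv2.imwrite('pics/c8.png',cv2.hconcat([a,b]))
# compare with the start: index region and loose things
z=cv2.imread('pics/top0.png');d=cv2.absdiff(cv2.GaussianBlur(i,(5,5),0),cv2.GaussianBlur(z,(5,5),0)).max(2)
for n,X in dict(wrench=(319,178),can=(318,239),jar=(319,111),tube=(222,121),tape=(147,195),magnet=(468,214),cutdisc=(396,119)).items():
    print(n,(d[X[1]-20:X[1]+20,X[0]-20:X[0]+20]>40).sum())
E
```

```text
clock: 11.78
tool_pos: [0.4624, -0.1295, 0.2249]
orientation: [0.019, 0.68, 0.733, -0.002]
ft_force: [-0.6, 0.7, -0.4]
gripper_width: 0.0001
wrench 0
can 194
jar 0
tube 0
tape 0
magnet 171
cutdisc 0
```

View pics/c8.png

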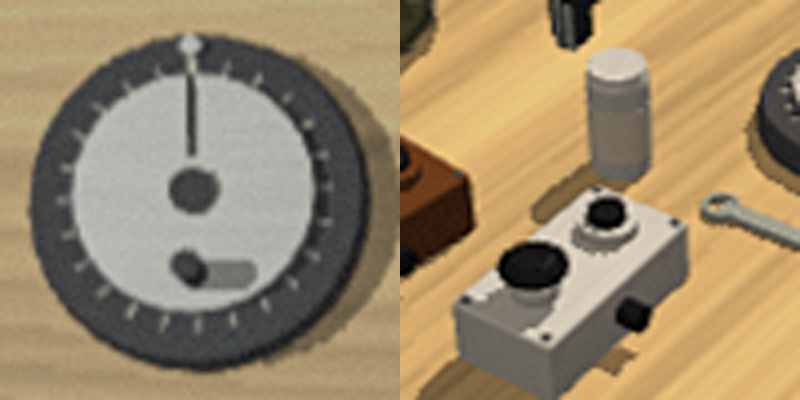

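The mark is still on the line, both buttons are up and the robot is clear. The differences at the can and magnet are probably arm or shadow, so I'll check the scene camera before handing in.

```bash
python3 - <<'E'
from h import *
import cv2
s=arm.snapshot('scene');z=cv2.imread('pics/scene0.png')
for n,(u,v) in dict(can=(290,192),magnet=(217,284)).items():
    t=z[v-20:v+20,u-20:u+20];r=cv2.matchTemplate(s[v-35:v+35,u-35:u+35],t,cv2.TM_CCOEFF_NORMED);_,m,_,l=cv2.minMaxLoc(r);print(n,m,l[0]-15,l[1]-15)
print(arm.observe()['ft_force'])
arm.sign_off()
E
```

```text
can 0.9004067778587341 0 0
magnet 0.8478792309761047 0 0
[ 0.33034298 -0.16314653  0.73718168]
the job is handed in; nothing more can be done
```

I turned the disc clockwise about 108° by pushing the stud with the shut fingertips. Then I pressed the small flat button down to its stop, let it come up, drew clear and handed the job in at about 12 s of robot time.

- **Index mark:** after the push, the top camera put it within about 0.5° of the target line, under 1 mm. A picture after the button press still showed it on the line.
- **Button:** the force rose sharply to 34 N at its bottom stop. That is well over the 5 N spring force, but under the limits. Afterwards both buttons looked up, and the force reading was near zero.
- **Disc force:** the readings I took while turning it were at most about 4 N, but I only sampled between moves.
- **Loose parts:** comparing with the first top picture, the spanner, jar, tube, tape and cutting disc showed no change. The check did flag the can and the magnet, probably because of the arm or its shadow. The scene camera found both at zero pixel shift, though the match was only fair (0.90 and 0.85).
- **Cameras:** the two cameras disagreed by about 4 mm at the disc's hub, so I used the top camera for the alignment.

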